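Clip the padlock charm onto the vanity bag's eye

ROBOT

A 7-joint arm with a two-finger parallel gripper is mounted at the origin on the work surface. World frame = base frame: x ahead of the robot, y to its left, z up, the work surface at z = 0. Lengths are in m, angles in degrees, forces in N, time in s.
With the tool pointing down it reaches from about 0.4 to 0.875 m from the base axis. Payload 19.3 kg.
Tool frame: the origin (TCP) lies on the centre line of the jaws, within the pads' length; the fingertips stand 8 mm ahead of it and the grasp point (between the pads) lies 11 mm behind it; x points along the fingers, z is the direction in which the jaws open and shut, and the axes are right-handed (so a half turn about x gives the same grasp; the last joint's range is limited). The gripper opens to 85 mm and grips with 20 to 120 N. Pads are 22 mm wide; open, the fingers measure 114 mm over their backs; the gripper's body (76 mm by 85 mm) begins 54 mm behind the grasp point. The pads swing forward as they close: fully open they stand 13 mm farther back than shut.
Start: joints at [73.155, 29.874, -2.08, 91.645, 1.215, 58.505, -6.463], TCP at [0.139, -0.609, 0.239] pointing down, gripper open.
Joint ranges: [-166.77, 166.77], [-17.47, 122.26], [-85.68, 81.53], [9.62, 139.38], [-72.42, 252.41], [9.2, 110.78], [-144.41, 144.41]. Speed limits (degrees/s): [108.29, 108.29, 136.94, 136.94, 172.46, 172.46, 172.46].

INTERFACE

Orientations are given as [roll, pitch, yaw] about the fixed x, y, z axes, in that order (R = Rz(yaw) Ry(pitch) Rx(roll)).
In Python, from station import arm, camera, camera_params, job gives the robot as it stands.
- The arm moves only by the tool send_rows, never from a script. Its argument "deltas" is a list of rows, each an object with "claw": the closure in counts, from 0 (fully open) to 255 (shut); "xyz": the shift along the tool's x, y, z as a fraction of full scale, a list of three; "yaw": the turn about the tool's x as a fraction of full scale. In form: [{"claw": claw, "xyz": [x, y, z], "yaw": yaw}, ...]. A call has 1 to 12 rows; each row shifts and turns the pose as measured when the row begins, along the tool's axes as they then stand; what a row does not reach is not made up. Full scale, the value 1, is 0.1 m for a shift and 45 degrees for a turn. A row lasts 1/8 s, in which the tool goes at most 62.5 mm and 10.7 degrees, less where a joint would pass 70% of its speed; a pose out of reach is approached as far as the arm can. A call with a number of a shift or a turn outside -1 to 1 is refused whole. A call with a gripper value outside its range is refused whole. The fingers move at their own pace and stop on an object; "newtons" is the grip in N (left out, the last holds). Time passes only in rows, so rows that do not move let the fingers close. It gives the time, the measured TCP pose, the force and the opening at its end, in the units of the state.
- arm.read_state(): the state, without advancing time (a new reading comes with each control period).
- camera(name): name is "scene" or "top" or "wrist"; returns the picture (384x512x3 uint8, red, green, blue); there is no depth.
- camera_params(name): a dict with "mtx" (3x3 intrinsics, pixels), "rvec" (rotation vector, rad) and "tvec" (3), from world to camera coordinates, as OpenCV has them; the wrist camera has in their place "hand_eye" (4x4, takes a point from camera to tool coordinates, whose origin is the TCP and whose axes are the tool frame's). Camera axes: x right, y down, z forward; pixel columns grow to the right and rows downward; lengths in m; the calibration is good to about 2 mm. The wrist camera is an equidistant fisheye: a pixel r from the principal point sees the ray r / f radians off the axis. A picture is of the moment at which its call begins: read the wrist's pose just before it. camera_params takes no time and is no camera call.
- job.sign_off(): hands the job in, once; it reports no verdict.
The state is a dict: "time": time; "q": joint angles; "dq": joint speeds; "joint_torque": joint torques, N m; "tool_pos": TCP position; "orientation": TCP orientation; "ft_force": force on the tool from outside, world axes, zero at the start; "wrist_torque": the same for the moment, N m; "gripper_width": finger opening in m.
Only numpy, scipy, OpenCV 4.12 (cv2) and the standard library are available. Lean on these libraries where they do the work, as an engineer would, in place of code of your own. Each camera call takes 0.05 s, during which the arm holds its last target.

TASK

Put the padlock charm that has the snap hook on the display bag: lay it along the lid with its hook pointing to the eye's end and, coming from the left, press its sprung gate against the eye's left leg until the leg is inside the hook. Then draw the charm back so that the gate snaps shut behind the leg, hold a light but definite steady tug on the eye for a moment to prove it has caught, and leave the charm lying flat on the lid, clipped on. Be gentle with the eye and leave the other pieces alone.

Things in the scene. Friction and masses are not known exactly. Their poses are not given: they have to be found in the camera images.
- charm_grip (a point): Charm to clip on: solid brass padlock-shaped block 32 mm long (x), 20 wide (y), 14 thick (z), with a flat snap hook fixed rigidly to one end; 0.13 kg. Starts lying flat on the tray, in any of three places. Point: the block's centre, 7 mm above its underside. x points from block to hook tip, z up when lying. Grip it by the two sides 20 mm apart. Hook points' frames are parallel to this one.
- hook_mouth (a point): Middle of the hook's mouth, on the gate's axis: 50.5 mm in x, -11.5 mm in y from charm_grip, 3.5 mm above the underside. The gate is a straight 5 mm steel rod on the hook's right side (-y): hinge 18.5 mm behind this point, free tip 9.5 mm ahead. A 6 mm post within 5 mm of this point in x can push the gate in (towards +y); it is past the nose once its centre is 6 mm inside, and may go 7 to 9 mm in.
- hook_seat (a point): Where the centre of a 6 mm post lies when seated in the hook's bow: 69 mm in x, 0 in y from charm_grip, 3.5 mm above the underside. Hook: 7 mm round rod, 32 mm wide outside, 18 inside; half-round bow, outer tip 6.5 mm ahead of this point; the nose's end is 9.5 mm behind it at y = -12.5. The gate springs shut once the post, drawn along the hook towards the bow, is within 4 mm of this point.
- hook_gate (a joint): Angle of the hook's sprung gate: 0 shut; it swings inward only, up to 0.70 rad at its stop. Preloaded spring: 0.021 N m when shut, 0.042 N m at the stop (about 1 to 3 N on a post at the middle of the mouth).
- eye_mark (a point): Middle of the left slot of the brass plate on the lid, 78 mm ahead of the bag's centre on its middle line; the point is 6 mm above the lid; axes are the bag's. The eye is clamped in the plate's two slots (along x) and its left leg, the leg to clip round, stands in this slot up to 10 mm ahead of or behind this point; only its y is sure. Where it stands must be felt or seen. Lid flat otherwise.
- bag: Hard-shell vanity bag, 220 mm long (x), 130 wide (y), 95 high, fixed. Origin: centre of underside; x runs from clasp to eye, z up. Eye (bag_eye): rigid upright arch of 6 mm brass rod, legs straight for 14 mm, 24 mm apart in y (left one at +y), half-round on top, 29 mm high; eye_post is the left leg's axis 6 mm above the lid. A tug of about 8 N is right; over 12 N strains the eye.
- tray: Presentation tray, 260 mm (x) by 360 mm (y), fixed on the counter; felt floor 6 mm above the counter, steel rim 18 mm high. Origin at the centre of its underside.
- ring_charm: Bystander on the tray: a like padlock charm, but with a plain closed ring (34 mm across) in place of the snap hook. Origin at the underside of the block's centre. Leave it.
- bangle: Bystander on the tray: brass bangle 68 mm across, 10 mm high; origin at the centre of its underside. Leave it.
- medallion: Bystander on the tray: brass disc 30 mm across, 5 mm thick; origin under its centre. Leave it.
- finger_ring: Bystander on the tray: brass finger ring 25 mm across, 7 mm high; origin under its centre. Leave it.
- ring_box: Bystander on the counter: shut black ring box 56 x 56 x 41 mm; origin under its centre. Leave it.
- wallet: Bystander on the counter: black card wallet 85 x 110 x 17 mm; origin under its centre. Leave it.
- loupe: Bystander on the counter: folded steel loupe 60 x 28 x 12 mm; origin under its lens. Leave it.
Not all that is in view belongs to the job. What is shaped like the part that bears charm_grip but blue, pink or red is not meant.

How it is judged (in metres and radians):
On the way, in this order (a step that is already met when the one before it is completed fails the run):
1. the eye's left leg pushes the charm's gate in: leg in the hook's mouth, gate at least 0.3 rad open (value of joint hook_gate above 0.3 rad and contact force between charm and bag_eye above 0.3 N and x of eye_post in the frame of charm_grip between 0.036 and 0.066 m and y of eye_post in the frame of charm_grip between -0.016 and 0.008 m), for 0.05 s.
2. with the gate shut behind the leg and the leg in the bow, the hook is tugged against the eye with 5 N or more for 0.25 s (value of joint hook_gate below 0.06 rad and contact force between charm and bag_eye above 5 N and x of eye_post in the frame of charm_grip between 0.061 and 0.072 m and y of eye_post in the frame of charm_grip between -0.009 and 0.009 m), for 0.25 s.
At the end, for the whole second after the job is handed in: The eye's left leg is inside the hook, the gate is shut (under 0.06 rad), and the charm is released and lies flat on the lid (tilt under 0.15 rad, block centre 7 mm above the lid, within 5 mm) (value of joint hook_gate below 0.06 rad and x of eye_post in the frame of charm_grip between 0.034 and 0.072 m and y of eye_post in the frame of charm_grip between -0.009 and 0.01 m and z of charm_grip in the frame of bag between 0.097 and 0.107 m and angle between charm_grip's own z axis and vertical below 0.15 rad); the robot touches nothing.
It fails at once if the eye is strained: the charm pushes or pulls it with more than 12 N (contact force between charm and bag_eye above 12 N).
It fails at once if another piece is moved by more than 15 mm (distance of any of ring_charm, bangle, medallion, finger_ring, ring_box, wallet, loupe from where it was at the start of the episode above 0.015 m).
It also fails if it takes over 64 s, if anything falls off the work surface, if the arm or the gripper's body presses on something with over 40 N, if the wrist force passes 120 N, or if a joint passes its speed limit or range.

## Working session

There is one attempt and no reset: what is moved stays moved. The work goes in short steps, Python scripts to look and compute and a tool call to move; the robot and the scene stay as the last step left them, time stands still between calls to the robot, and variables do not carry over. Pictures are saved under pics/ and viewed, and the job is handed in when it is done.

Besides the shell and the picture viewer there is one more tool, called after "Emit:" in YAML: its name, and indented under it one key for each argument. send_rows: Moves the arm, as the interface text tells. Its arguments: {"type":"object","properties":{"deltas":{"type":"array","items":{"type":"object","properties":{"claw":{"type":"number"},"xyz":{"type":"array","items":{"type":"number","minimum":-1,"maximum":1}},"yaw":{"type":"number","minimum":-1,"maximum":1}}}},"newtons":{"type":"number"}},"required":["deltas"]}

```bash
ls; mkdir -p pics; cat > h.py <<'E'
import numpy as np, cv2
from station import arm, camera, camera_params, job
def save(n,im): cv2.imwrite('pics/'+n+'.png',cv2.cvtColor(im,cv2.COLOR_RGB2BGR))
E
python3 - <<'E'
from h import *
s=arm.read_state()
for k,v in s.items(): print(k,v)
for n in ['scene','top','wrist']:
    im=camera(n); save(n+'0',im); np.save('pics/'+n+'0.npy',im)
    print(n,camera_params(n))
E
```

```text
pics
time 0.0
q [73.156521   29.90958571 -2.07999449 91.67407854  1.21507777 58.50454839
 -6.46333328]
dq [-0.00888025 -0.00263415  0.07874339  0.11061825 -0.03376965  0.04855815
  0.00561615]
joint_torque [ 3.48622561e-03 -9.27117348e+01  1.98216900e+00 -3.69927371e+01
  1.81433593e-02  8.30807170e-03  4.06058734e-05]
tool_pos [ 0.13856855 -0.60910293  0.23871948]
orientation [-174.97675287   89.93385115  107.84261676]
ft_force [-0.69936098  0.35749572  0.06301959]
wrist_torque [-0.01576784  0.02315487 -0.03124186]
gripper_width 0.08548892976030138
scene {'mtx': array([[486.02266301,   0.        , 242.98529267],
       [  0.        , 486.02266301, 193.44614358],
       [  0.        ,   0.        ,   1.        ]]), 'rvec': array([ 2.23158879,  0.57803135, -0.28596055]), 'tvec': array([-0.41032536, -0.13192275,  1.72015707])}
top {'mtx': array([[497.84935329,   0.        , 253.64804398],
       [  0.        , 497.84935329, 199.90317331],
       [  0.        ,   0.        ,   1.        ]]), 'rvec': array([ 2.18202018, -2.18586135,  0.12447138]), 'tvec': array([-0.04744461,  0.52162064,  1.22221755])}
wrist {'mtx': array([[297.31863964,   0.        , 251.95951451],
       [  0.        , 297.31863964, 196.84042342],
       [  0.        ,   0.        ,   1.        ]]), 'hand_eye': array([[-5.34475888e-04, -2.97976576e-01,  9.54573033e-01,
        -1.33512974e-01],
       [-3.77692501e-04, -9.54573041e-01, -2.97976790e-01,
         7.68345794e-02],
       [ 9.99999786e-01, -5.19796485e-04,  3.97652756e-04,
        -5.56100570e-04],
       [ 0.00000000e+00,  0.00000000e+00,  0.00000000e+00,
         1.00000000e+00]])}
```

View pics/scene0.png

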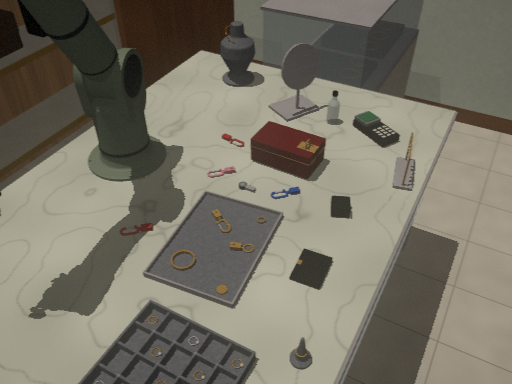

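View pics/top0.png

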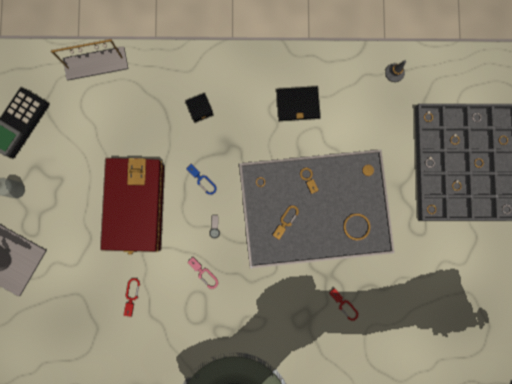

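View pics/wrist0.png

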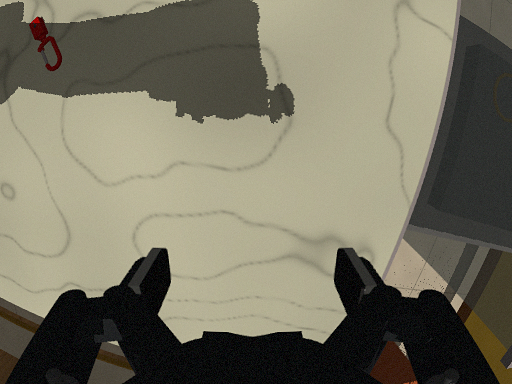

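```bash
cat >> h.py <<'E'
from scipy.spatial.transform import Rotation as Ro
def cam_ray(n,uv,pose=None):
    p=camera_params(n);K=p['mtx'];uv=np.atleast_2d(np.asarray(uv,float))
    if n!='wrist':
        R=Ro.from_rotvec(p['rvec']).as_matrix();t=np.asarray(p['tvec'])
        d=np.c_[(uv-[K[0,2],K[1,2]])/[K[0,0],K[1,1]],np.ones(len(uv))]
        return -R.T@t, d@R
    a=(uv-[K[0,2],K[1,2]])/K[0,0]; r=np.hypot(*a.T)
    s=np.where(r>1e-9,np.sin(r)/np.maximum(r,1e-9),1)
    d=np.c_[a*s[:,None],np.cos(r)]
    H=p['hand_eye']; T=tool_T(pose)@H
    return T[:3,3], d@T[:3,:3].T
def tool_T(s):
    T=np.eye(4);T[:3,:3]=Ro.from_euler('xyz',s['orientation'],degrees=True).as_matrix();T[:3,3]=s['tool_pos'];return T
def plane(n,uv,z,pose=None):
    c,d=cam_ray(n,uv,pose); return c+d*((z-c[2])/d[:,2])[:,None]
def tri(rays):
    A=np.zeros((3,3));b=np.zeros(3)
    for c,d in rays:
        d=d/np.linalg.norm(d);P=np.eye(3)-np.outer(d,d);A+=P;b+=P@c
    x=np.linalg.solve(A,b); return x,[np.linalg.norm((np.eye(3)-np.outer(d,d)/(d@d))@(x-c)) for c,d in rays]
def proj(n,X,pose=None):
    X=np.atleast_2d(X);p=camera_params(n);K=p['mtx']
    if n!='wrist': return cv2.projectPoints(X.astype(float),np.asarray(p['rvec']),np.asarray(p['tvec']),K,None)[0][:,0]
    T=np.linalg.inv(tool_T(pose)@p['hand_eye']);Y=X@T[:3,:3].T+T[:3,3]
    h=np.hypot(Y[:,0],Y[:,1]);th=np.arctan2(h,Y[:,2])
    return Y[:,:2]/h[:,None]*th[:,None]*K[0,0]+[K[0,2],K[1,2]]
E
python3 - <<'E'
from h import *
im=np.load('pics/top0.npy')
a=cv2.resize(im[150:270,230:400],None,fx=4.5,fy=4.5,interpolation=cv2.INTER_CUBIC);save('tz1',a)
b=cv2.resize(im[145:260,90:175],None,fx=5,fy=5,interpolation=cv2.INTER_CUBIC);save('tz2',b)
s=np.load('pics/scene0.npy')
save('sz1',cv2.resize(s[190:310,140:300],None,fx=4.5,fy=4.5,interpolation=cv2.INTER_CUBIC))
save('sz2',cv2.resize(s[115:180,240:335],None,fx=8,fy=8,interpolation=cv2.INTER_CUBIC))
print(plane('top',[(280,235),(292,210),(309,180),(105,160),(160,160),(135,170),(130,250)],0.0))
E
```

```text
[[ 0.43422752 -0.11561014  0.        ]
 [ 0.49785975 -0.14678366  0.        ]
 [ 0.5750944  -0.19131953  0.        ]
 [ 0.62661194  0.33105516  0.        ]
 [ 0.62674406  0.19093346  0.        ]
 [ 0.60082351  0.25420962  0.        ]
 [ 0.39740477  0.26282713  0.        ]]
```

View pics/tz1.png

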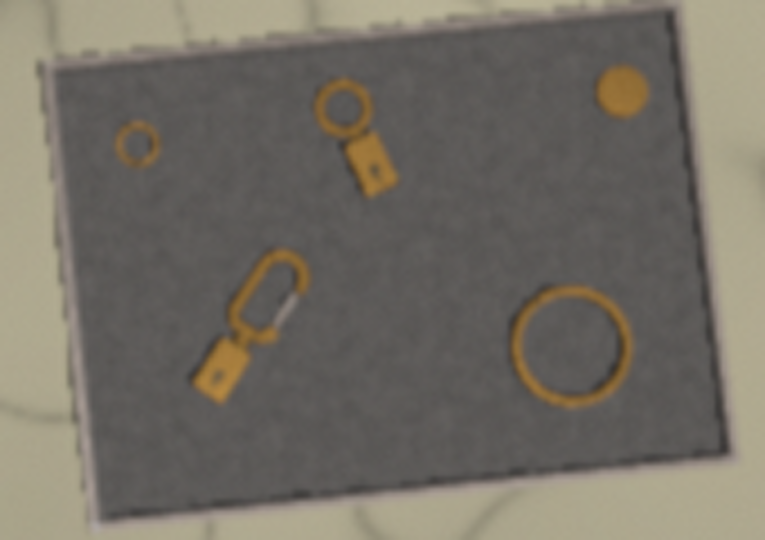

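View pics/tz2.png

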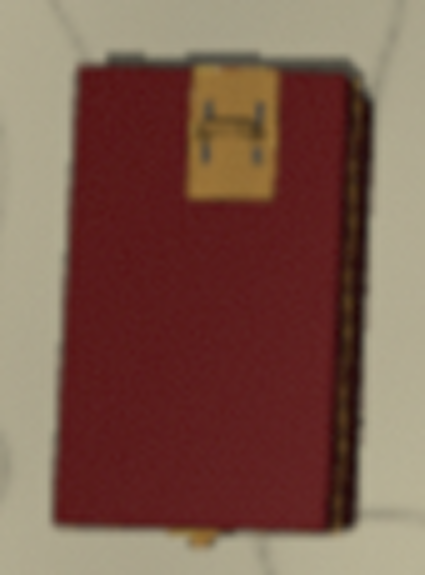

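View pics/sz2.png

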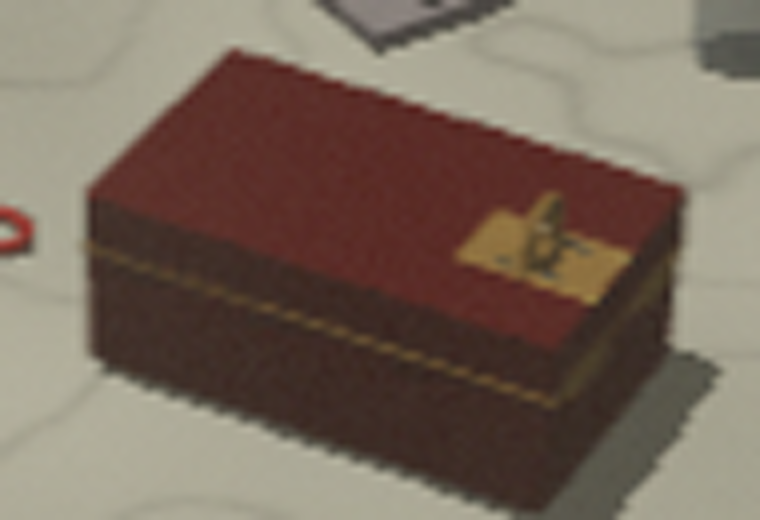

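View pics/sz1.png

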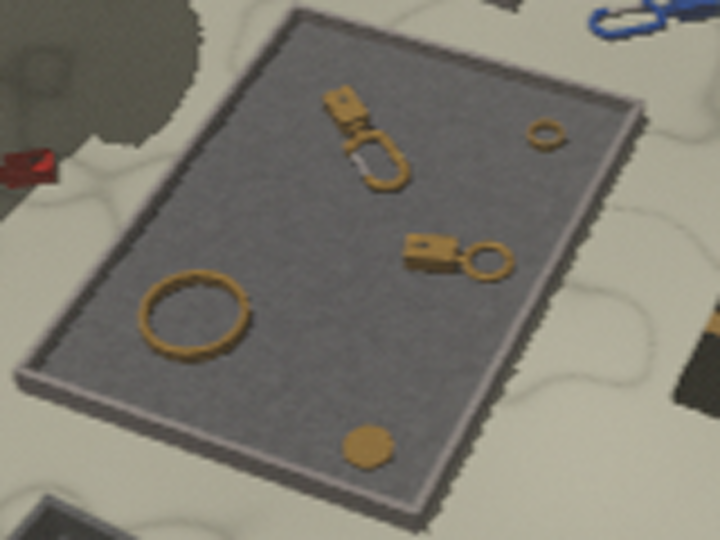

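```bash
python3 - <<'E'
from h import *
s=arm.read_state();R=tool_T(s)[:3,:3];print(R.round(3))
im=np.load('pics/top0.npy');hsv=cv2.cvtColor(im,cv2.COLOR_RGB2HSV)
m=cv2.inRange(hsv,(10,110,80),(28,255,255))
n,l,st,c=cv2.connectedComponentsWithStats(m)
for i in range(1,n):
    if st[i,4]>15:print(i,st[i],c[i].round(1))
mr=((im[...,0]>60)&(im[...,0]>2*im[...,1].astype(int))).astype(np.uint8)
n,l,st,c=cv2.connectedComponentsWithStats(mr)
for i in range(1,n):
    if st[i,4]>500:
        k=(l==i).astype(np.uint8);cs=cv2.findContours(k,cv2.RETR_EXTERNAL,cv2.CHAIN_APPROX_NONE)[0];cc=max(cs,key=len)
        ap=cv2.approxPolyDP(cc,4,True)[:,0];print(st[i],ap.tolist());print(plane('top',ap,.095).round(4))
# charm on z
print(plane('top',[(230+219/4.5,150+370/4.5),(230+285/4.5,150+262/4.5)],.013))
E
```

```text
[[-0.     0.975  0.222]
 [ 0.001  0.222 -0.975]
 [-1.    -0.    -0.001]]
1 [52 40 60 13 99] [81.1 45.4]
2 [393  67  10   8  23] [396.2  71.1]
3 [296 113   8   6  34] [299.4 115.2]
15 [127 158  19  27 483] [136.1 171.1]
19 [363 165  11  11  99] [367.8 169.9]
22 [300 168  18  26 175] [309.5 181.1]
23 [256 177   9  10  26] [260.4 180.9]
30 [273 206  26  33 218] [283.4 223.4]
33 [344 214  26  26 163] [356.6 226.6]
34 [124 250  10   4  24] [128.5 251.3]
[ 101  158   59   93 4418] [[106, 159], [101, 248], [154, 250], [159, 161], [146, 160], [142, 186], [126, 184], [127, 159]]
[[0.6125 0.3023 0.095 ]
 [0.4029 0.3087 0.095 ]
 [0.3979 0.1858 0.095 ]
 [0.6078 0.1773 0.095 ]
 [0.6102 0.208  0.095 ]
 [0.5481 0.2163 0.095 ]
 [0.5529 0.254  0.095 ]
 [0.6125 0.2529 0.095 ]]
[[ 0.44091932 -0.11134188  0.013     ]
 [ 0.50142008 -0.14892293  0.013     ]]
```

Emit:
send_rows:
  deltas:
    - {"claw": 100,"xyz": [0.03,0.32,-0.36],"yaw": 0}
    - {"claw": 100,"xyz": [0.03,0.32,-0.36],"yaw": 0}
    - {"claw": 100,"xyz": [0.03,0.32,-0.36],"yaw": 0}
    - {"claw": 100,"xyz": [0.03,0.32,-0.36],"yaw": 0}
    - {"claw": 100,"xyz": [0.03,0.32,-0.36],"yaw": 0}
    - {"claw": 100,"xyz": [0.03,0.32,-0.36],"yaw": 0}
    - {"claw": 100,"xyz": [0.03,0.32,-0.36],"yaw": 0}
    - {"claw": 100,"xyz": [0.03,0.32,-0.36],"yaw": 0}
    - {"claw": 100,"xyz": [0.03,0.32,-0.36],"yaw": 0}
    - {"claw": 100,"xyz": [0.03,0.32,-0.36],"yaw": 0}
    - {"claw": 100,"xyz": [0,0,0],"yaw": 0}
  newtons: 60

```text
time: 1.52
tool_pos: [0.3769, -0.1733, 0.2071]
orientation: [162.0, 89.9, 84.8]
ft_force: [-0.6, -0.5, -0.0]
gripper_width: 0.0519
```

Emit:
send_rows:
  deltas:
    - {"claw": 100,"xyz": [0.1,0,0],"yaw": 0.2}
    - {"claw": 100,"xyz": [0.1,0,0],"yaw": 0.2}
    - {"claw": 100,"xyz": [0.1,0,0],"yaw": 0.2}
    - {"claw": 100,"xyz": [0.1,0,0],"yaw": 0.2}
    - {"claw": 100,"xyz": [0.1,0,0],"yaw": 0.2}
    - {"claw": 100,"xyz": [0,0,0],"yaw": 0}

```text
time: 2.28
tool_pos: [0.3751, -0.1763, 0.1557]
orientation: [-43.3, 89.9, -166.9]
ft_force: [0.6, 0.1, 0.1]
gripper_width: 0.0519
```

```bash
cat > w.py <<'E'
import sys,pickle
from h import *
s=arm.read_state();im=camera('wrist')
pickle.dump((s,im),open('pics/%s.pkl'%sys.argv[1],'wb'));save(sys.argv[1],im)
R=tool_T(s)[:3,:3]
print(s['time'],s['tool_pos'].round(4),'yhead',np.degrees(np.arctan2(R[1,1],R[0,1])).round(2),s['ft_force'].round(2),s['gripper_width'].round(4),'x',R[:,0].round(4))
E
python3 w.py w1
```

```text
Traceback (most recent call last):
  File "w.py", line 6, in <module>
    print(s['time'],s['tool_pos'].round(4),'yhead',np.degrees(np.arctan2(R[1,1],R[0,1])).round(2),s['ft_force'].round(2),s['gripper_width'].round(4),'x',R[:,0].round(4))
                                                                                                                         ^^^^^^^^^^^^^^^^^^^^^^^^
AttributeError: 'float' object has no attribute 'round'
```

View pics/w1.png

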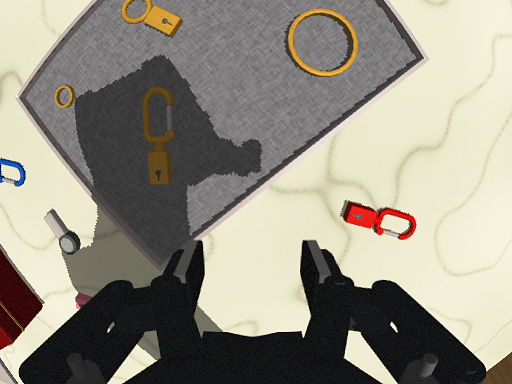

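The wrist view shows the brass charm (block ~(159,166), hook ~(158,115), silver gate on its right side at (169,118)). The ring charm is at (150,15) and the red decoy at (380,218), so the choice of the snap-hook charm at top-view (280,232) stands.

```bash
sed -i "s/s\['gripper_width'\].round(4)/round(s['gripper_width'],4)/" w.py
python3 - <<'E'
from h import *
import pickle
s,im=pickle.load(open('pics/w1.pkl','rb'));R=tool_T(s)[:3,:3]
hsv=cv2.cvtColor(im,cv2.COLOR_RGB2HSV)
m=cv2.inRange(hsv,(10,120,50),(30,255,255))
n,l,st,c=cv2.connectedComponentsWithStats(m)
for i in range(1,n):
    if st[i,4]>100:print(i,st[i],c[i].round(1))
i=[i for i in range(1,n) if st[i,4]>100 and abs(c[i][0]-158)<15 and 90<c[i][1]<180][0]
ys,xs=np.where(l==i)
for z in (.013,.020):
    P=plane('wrist',np.c_[xs,ys],z,s)
    # block: rows below
    b=P[ys>150][:,:2].astype(np.float32);r=cv2.minAreaRect(b*1000);print('block',r)
    h=P[ys<145][:,:2].astype(np.float32);print('hook',cv2.minAreaRect(h*1000))
print('yhead',np.degrees(np.arctan2(R[1,1],R[0,1])))
save('w1z',cv2.resize(im[80:195,110:210],None,fx=5,fy=5,interpolation=cv2.INTER_CUBIC))
# top block
t=np.load('pics/top0.npy');hs=cv2.cvtColor(t,cv2.COLOR_RGB2HSV);mt=cv2.inRange(hs,(10,110,60),(28,255,255))
n2,l2,s2,c2=cv2.connectedComponentsWithStats(mt)
E
```

```text
1 [121   0  62  38 997] [153.8  17.8]
2 [ 287    8   71   69 1261] [322.9  41.7]
3 [ 54  85  21  23 231] [64.2 96. ]
4 [ 142   86   33   99 1514] [157.3 140.5]
8 [481 352  31  32 584] [500.  372.1]
block ((442.40875244140625, -111.58967590332031), (23.268733978271484, 33.229286193847656), 56.0063362121582)
hook ((484.50726318359375, -140.41893005371094), (31.48702621459961, 56.182918548583984), 58.06683349609375)
block ((442.3262023925781, -114.28102111816406), (22.678871154785156, 32.38693618774414), 56.00633239746094)
hook ((483.3575439453125, -142.37950134277344), (30.6888484954834, 54.758628845214844), 58.06681442260742)
yhead -33.69428938112517
```

View pics/w1z.png

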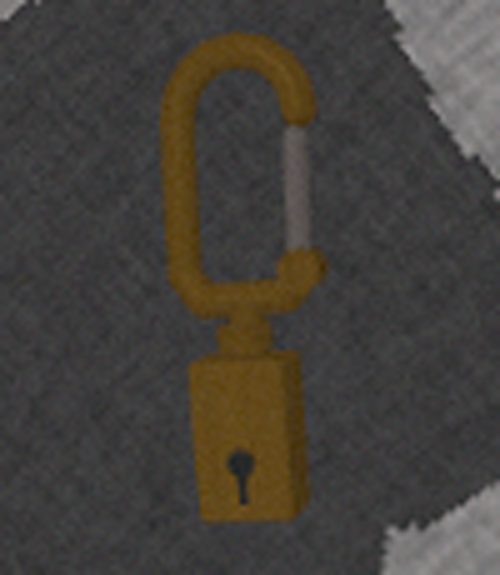

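Emit:
send_rows:
  deltas:
    - {"claw": 100,"xyz": [0.15,0,-0.3],"yaw": 0}
    - {"claw": 100,"xyz": [0.15,0,-0.3],"yaw": 0}
    - {"claw": 100,"xyz": [0.1,0,-0.3],"yaw": 0}
    - {"claw": 100,"xyz": [0.0,0,0],"yaw": 0}

```text
time: 2.82
tool_pos: [0.4271, -0.101, 0.1169]
orientation: [102.7, 89.8, -20.1]
ft_force: [0.0, -1.0, -0.1]
gripper_width: 0.0519
```

```bash
python3 w.py w2
```

```text
2.825 [ 0.4271 -0.101   0.1169] yhead -32.8 [ 0.05 -0.97 -0.07] 0.0519 x [ 0.0029 -0.0011 -1.    ]
```

View pics/w2.png

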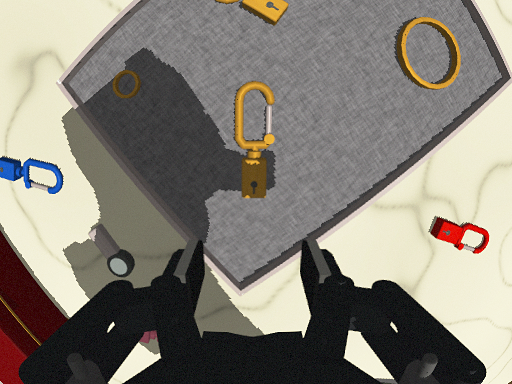

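```bash
python3 - <<'E'
from h import *
import pickle
s,im=pickle.load(open('pics/w2.pkl','rb'))
save('w2z',cv2.resize(im[75:205,215:300],None,fx=4.5,fy=4.5,interpolation=cv2.INTER_CUBIC))
s1,im1=pickle.load(open('pics/w1.pkl','rb'))
# keyhole dark blob
def key(im,x0,x1,y0,y1):
    g=im[y0:y1,x0:x1].sum(2).astype(float);w=np.clip(np.percentile(g,12)-g,0,None);yy,xx=np.mgrid[y0:y1,x0:x1];return (xx*w).sum()/w.sum(),(yy*w).sum()/w.sum()
k1=key(im1,153,166,165,183);k2=key(im,247,262,178,195)
print(k1,k2)
r=[(c,d[0]) for c,d in (cam_ray('wrist',k1,s1),cam_ray('wrist',k2,s))]
print(tri(r))
hsv=cv2.cvtColor(im,cv2.COLOR_RGB2HSV);m=cv2.inRange(hsv,(10,120,50),(30,255,255))
n,l,st,c=cv2.connectedComponentsWithStats(m)
i=[i for i in range(1,n) if st[i,4]>300 and abs(c[i][0]-254)<15 and 90<c[i][1]<200][0];print(st[i])
ys,xs=np.where(l==i)
for y in range(st[i][1],st[i][1]+st[i][3],4):
    print(y,xs[ys==y].min(),xs[ys==y].max(),end=' | ')
E
```

```text
(np.float64(157.74615232833466), np.float64(173.903364246251)) (np.float64(253.8604590049054), np.float64(184.0437105816398))
(array([ 0.43891769, -0.10924251,  0.019126  ]), [np.float64(0.0007324961103748176), np.float64(0.0007324961103748278)])
[ 235   81   40  117 2105]
81 252 255 | 85 243 266 | 89 239 270 | 93 236 272 | 97 236 273 | 101 235 273 | 105 235 242 | 109 235 242 | 113 235 242 | 117 235 242 | 121 235 242 | 125 235 242 | 129 235 242 | 133 235 242 | 137 235 273 | 141 236 273 | 145 239 268 | 149 249 258 | 153 248 260 | 157 247 260 | 161 242 266 | 165 242 265 | 169 242 265 | 173 242 265 | 177 242 265 | 181 242 265 | 185 242 265 | 189 242 265 | 193 242 265 | 197 244 264 |
```

View pics/w2z.png

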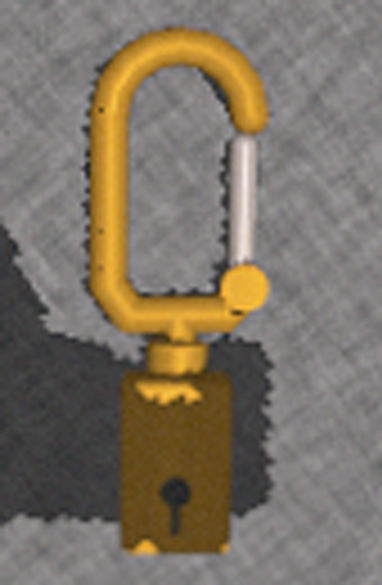

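```bash
python3 - <<'E'
from h import *
import pickle
s,im=pickle.load(open('pics/w2.pkl','rb'));T=tool_T(s)
P=plane('wrist',[(241.7,159),(266.2,159),(265.6,197.5),(242,197.5),(253.9,75+30/4.5)],.0195,s)
print(P.round(4));Pt=(P-T[:3,3])@T[:3,:3];print('tool',Pt.round(4))
c=P[:4].mean(0);print(c,Pt[:4].mean(0))
E
```

```text
[[ 0.4619 -0.1128  0.0195]
 [ 0.4515 -0.129   0.0195]
 [ 0.4249 -0.1117  0.0195]
 [ 0.4353 -0.0955  0.0195]
 [ 0.5077 -0.1536  0.0195]]
tool [[ 0.0975  0.0354 -0.0089]
 [ 0.0975  0.0354  0.0104]
 [ 0.0974  0.0037  0.0103]
 [ 0.0974  0.0037 -0.009 ]
 [ 0.0977  0.096   0.0007]]
[ 0.44340838 -0.11224187  0.0195    ] [0.09744449 0.01954173 0.00070039]
```

Emit:
send_rows:
  deltas:
    - {"claw": 100,"xyz": [0.2,0.1,0.005],"yaw": 0}
    - {"claw": 100,"xyz": [0.3,0.1,0.005],"yaw": 0}
    - {"claw": 100,"xyz": [0.3,0,0],"yaw": 0}
    - {"claw": 100,"xyz": [0.1,0,0],"yaw": 0}
    - {"claw": 100,"xyz": [0,0,0],"yaw": 0}

```text
time: 3.5
tool_pos: [0.4434, -0.1193, 0.0284]
orientation: [97.0, 89.6, -25.6]
ft_force: [-0.7, -0.3, 0.7]
gripper_width: 0.052
```

```bash
python3 w.py w3
```

```text
3.5 [ 0.4434 -0.1193  0.0284] yhead -32.67 [-0.74 -0.33  0.66] 0.052 x [ 0.0069 -0.0033 -1.    ]
```

View pics/w3.png

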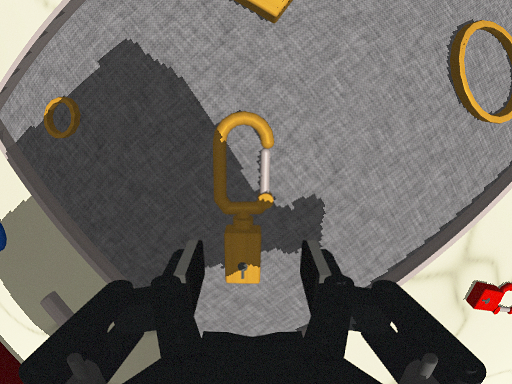

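Emit:
send_rows:
  deltas:
    - {"claw": 100,"xyz": [0.06,-0.04,-0.06],"yaw": 0}
    - {"claw": 100,"xyz": [0.04,0,0],"yaw": 0}
    - {"claw": 100,"xyz": [0,0,0],"yaw": 0}

```text
time: 3.92
tool_pos: [0.4445, -0.1118, 0.02]
orientation: [102.5, 89.4, -20.1]
ft_force: [-0.6, -0.6, 0.9]
gripper_width: 0.0524
```

```bash
python3 w.py w4
```

```text
3.925 [ 0.4445 -0.1118  0.02  ] yhead -32.64 [-0.64 -0.57  0.86] 0.0524 x [ 0.0104 -0.0038 -0.9999]
```

View pics/w4.png

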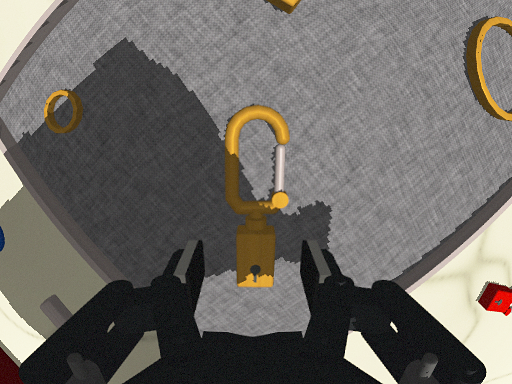

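Emit:
send_rows:
  deltas:
    - {"claw": 100,"xyz": [0.04,-0.01,0],"yaw": 0}
    - {"claw": 255,"xyz": [0,0,0],"yaw": 0}
    - {"claw": 255,"xyz": [0,0,0],"yaw": 0}
    - {"claw": 255,"xyz": [0,0,0],"yaw": 0}
    - {"claw": 255,"xyz": [0,0,0],"yaw": 0}
    - {"claw": 255,"xyz": [0,0,0],"yaw": 0}
  newtons: 60

```text
time: 4.72
tool_pos: [0.4438, -0.1113, 0.0164]
orientation: [103.0, 89.3, -19.7]
ft_force: [0.1, -0.1, 0.3]
gripper_width: 0.0182
```

```bash
python3 w.py w5
```

```text
4.725 [ 0.4438 -0.1113  0.0164] yhead -32.65 [ 0.06 -0.13  0.29] 0.0182 x [ 0.0109 -0.0039 -0.9999]
```

View pics/w5.png

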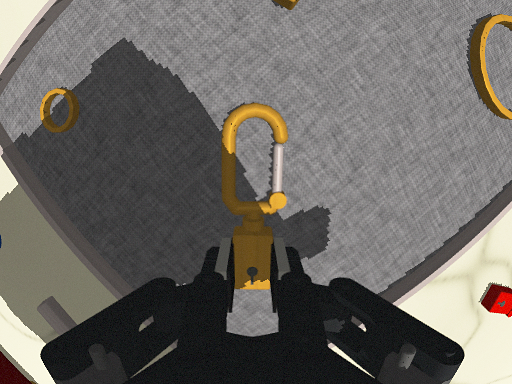

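Emit:
send_rows:
  deltas:
    - {"claw": 255,"xyz": [-0.3,0,0],"yaw": 0}
    - {"claw": 255,"xyz": [-0.5,0,0],"yaw": 0}
    - {"claw": 255,"xyz": [-0.4,0,0],"yaw": -0.17}
    - {"claw": 255,"xyz": [-0.3,0,0],"yaw": -0.2}
    - {"claw": 255,"xyz": [-0.3,0,0],"yaw": -0.2}
    - {"claw": 255,"xyz": [-0.1,0,0],"yaw": -0.17}
    - {"claw": 255,"xyz": [0,0,0],"yaw": 0}

```text
time: 5.65
tool_pos: [0.4408, -0.1108, 0.2119]
orientation: [58.1, 89.4, -30.3]
ft_force: [-1.2, -0.2, -2.2]
gripper_width: 0.0183
```

```bash
python3 w.py w6
```

```text
5.65 [ 0.4408 -0.1108  0.2119] yhead 1.6 [-1.16 -0.24 -2.18] 0.0183 x [ 0.0091 -0.0053 -0.9999]
```

View pics/w6.png

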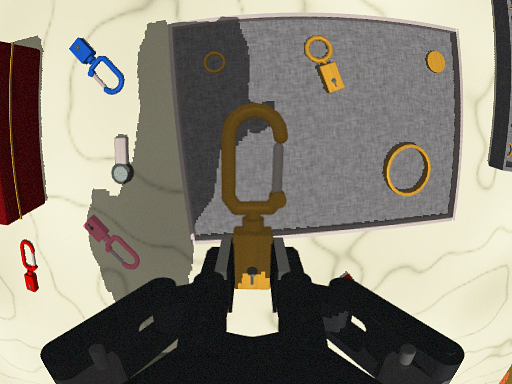

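Emit:
send_rows:
  deltas:
    - {"claw": 255,"xyz": [0,0.05,-0.4],"yaw": 0.08}
    - {"claw": 255,"xyz": [0,0.05,-0.4],"yaw": 0}
    - {"claw": 255,"xyz": [0,0.05,-0.4],"yaw": 0}
    - {"claw": 255,"xyz": [0,0.05,-0.4],"yaw": 0}
    - {"claw": 255,"xyz": [0,0.05,-0.4],"yaw": 0}
    - {"claw": 255,"xyz": [0,0.05,-0.4],"yaw": 0}
    - {"claw": 255,"xyz": [0,0.05,-0.4],"yaw": 0}
    - {"claw": 255,"xyz": [0,0.05,-0.4],"yaw": 0}
    - {"claw": 255,"xyz": [0,0.05,-0.4],"yaw": 0}
    - {"claw": 255,"xyz": [0,0,0],"yaw": 0}

```text
time: 6.95
tool_pos: [0.5005, 0.2573, 0.1992]
orientation: [-24.6, 89.4, -119.0]
ft_force: [-0.1, -0.4, -1.9]
gripper_width: 0.0182
```

```bash
python3 w.py w7
```

```text
6.95 [0.5005 0.2573 0.1992] yhead -4.42 [-0.08 -0.36 -1.87] 0.0182 x [-0.0048 -0.0086 -1.    ]
```

View pics/w7.png

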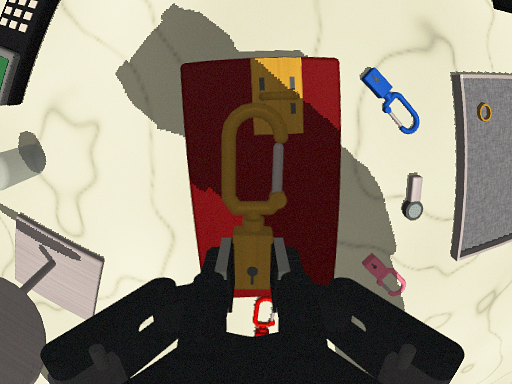

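Emit:
send_rows:
  deltas:
    - {"claw": 255,"xyz": [0.1,0,-0.3],"yaw": -0.05}
    - {"claw": 255,"xyz": [0.1,0,-0.1],"yaw": 0}
    - {"claw": 255,"xyz": [0,0,0],"yaw": 0}

```text
time: 7.38
tool_pos: [0.503, 0.2924, 0.176]
orientation: [-25.7, 89.1, -118.4]
ft_force: [0.8, -0.9, -1.8]
gripper_width: 0.0185
```

```bash
python3 w.py w8; python3 - <<'E'
from h import *
import pickle
s,im=pickle.load(open('pics/w8.pkl','rb'))
save('w8z',cv2.resize(im[30:330,150:400],None,fx=2,fy=2,interpolation=cv2.INTER_CUBIC))
s,im=pickle.load(open('pics/w7.pkl','rb'))
P=plane('wrist',[(181,65),(200,250),(339,60),(335,250)],.095,s);print(P)
for a,b in((0,1),(2,3)): d=P[a]-P[b];print(np.degrees(np.arctan2(d[1],d[0])))
E
```

```text
7.375 [0.503  0.2924 0.176 ] yhead -2.69 [ 0.83 -0.85 -1.79] 0.0185 x [-0.0073 -0.0136 -0.9999]
[[0.61634719 0.30442989 0.095     ]
 [0.45596199 0.30770436 0.095     ]
 [0.61199058 0.17814739 0.095     ]
 [0.44483505 0.18414168 0.095     ]]
-1.169606766624135
-2.0537775216748875
```

View pics/w8z.png

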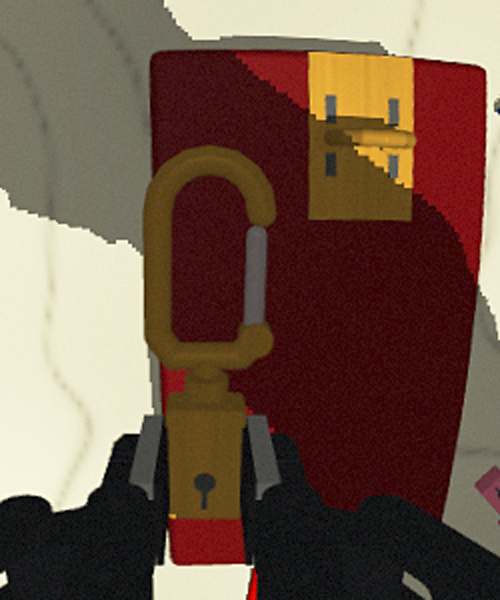

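```bash
python3 - <<'E'
from h import *
import pickle
s,im=pickle.load(open('pics/w8.pkl','rb'))
save('w8y',cv2.resize(im[52:144,298:364],None,fx=6.5,fy=6.5,interpolation=cv2.INTER_CUBIC))
E
```

```text
(no output)
```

View pics/w8y.png

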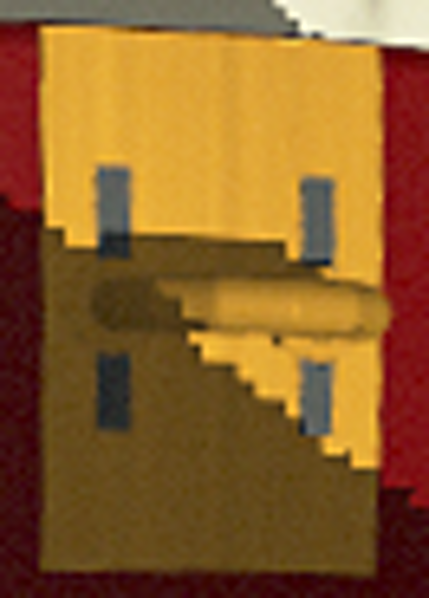

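```bash
python3 - <<'E'
from h import *
import pickle
s,im=pickle.load(open('pics/w8.pkl','rb'));T=tool_T(s)
def w2t(P): return (np.atleast_2d(P)-T[:3,3])@T[:3,:3]
P=plane('wrist',[(315.5,77.4),(315.5,118.2),(345.8,98.6+.5)],.095,s);print('slot',P.round(4))
L=plane('wrist',[(315.7,98.6)],.099,s);print('leg',L.round(4),w2t(L).round(4))
# lid corners/edges
E=plane('wrist',[(226,56),(228,150),(393,67),(380,230)],.095,s);print(E.round(4))
pts=np.array([[.0069,.0505,.0115],[.0069,.069,0],[.0069,.075,0],[.0069,.079,0],[.0069,.060,-.016],[.0069,.050,-.016],[-.0036,-.016,0],[-.0036,.016,-.01],[-.0036,.016,.01]])
X=pts@T[:3,:3].T+T[:3,3];print(proj('wrist',X,s).round(1))
# edges of hook in image along row via mask
hsv=cv2.cvtColor(im,cv2.COLOR_RGB2HSV);m=cv2.inRange(hsv,(10,100,30),(28,255,255))
for y in (102,104,106,110,130,150): print(y,np.where(m[y,200:300])[0][[0,-1]]+200 if m[y,200:300].any() else None)
E
```

```text
slot [[0.5995 0.2418 0.095 ]
 [0.5696 0.2426 0.095 ]
 [0.5838 0.2192 0.095 ]]
leg [[0.5839 0.2431 0.099 ]] [[0.0771 0.0836 0.0444]]
[[0.6171 0.3048 0.095 ]
 [0.5487 0.3072 0.095 ]
 [0.6106 0.179  0.095 ]
 [0.4771 0.1844 0.095 ]]
[[277.3 161.8]
 [253.4 123.1]
 [253.4 110.4]
 [253.4 102. ]
 [219.7 142.3]
 [220.2 162.9]
 [253.3 291.1]
 [232.7 236.8]
 [274.2 236.7]]
102 [254 256]
104 [242 266]
106 [239 270]
110 [233 275]
130 [222 286]
150 [221 235]
```

```bash
python3 - <<'E'
from h import *
import pickle
s,im=pickle.load(open('pics/w8.pkl','rb'))
save('w8x',cv2.resize(im[95:305,210:300],None,fx=2.8,fy=2.8,interpolation=cv2.INTER_CUBIC))
E
```

```text
(no output)
```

View pics/w8x.png

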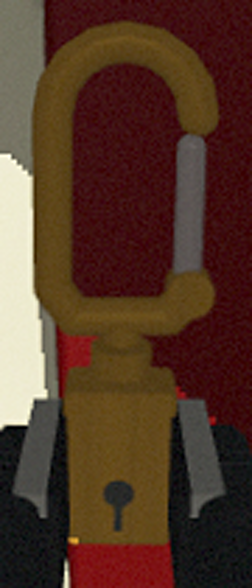

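Emit:
send_rows:
  deltas:
    - {"claw": 255,"xyz": [0.1,0.15,0.05],"yaw": -0.018}
    - {"claw": 255,"xyz": [0.2,0.15,0.05],"yaw": 0}
    - {"claw": 255,"xyz": [0.2,0.05,0.0],"yaw": 0}
    - {"claw": 255,"xyz": [0,0,0],"yaw": 0}

```text
time: 7.92
tool_pos: [0.5412, 0.2753, 0.1245]
orientation: [-17.8, 89.1, -109.9]
ft_force: [-0.4, 0.1, -1.2]
gripper_width: 0.0183
```

```bash
python3 w.py w9
```

```text
7.925 [0.5412 0.2753 0.1245] yhead -2.1 [-0.37  0.1  -1.21] 0.0183 x [-0.0053 -0.0148 -0.9999]
```

View pics/w9.png

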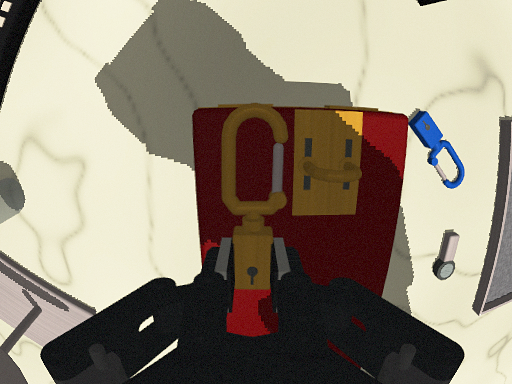

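```bash
python3 - <<'E'
from h import *
import pickle
s,im=pickle.load(open('pics/w9.pkl','rb'));T=tool_T(s)
save('w9y',cv2.resize(im[100:225,262:368],None,fx=4.6,fy=4.6,interpolation=cv2.INTER_CUBIC))
L=np.array([.5839,.2431,.099]);print(((L-T[:3,3])@T[:3,:3]).round(4))
print(proj('wrist',[[.5839,.2427,.095],[.5839,.2427,.109],[.5846,.2422,.095],[.5995,.2418,.095],[.5696,.2426,.095]],s).round(1))
E
```

```text
[0.0257 0.044  0.0303]
[[307.3 165.9]
 [312.5 171.4]
 [308.1 164.7]
 [308.9 138.5]
 [307.1 190.2]]
```

View pics/w9y.png

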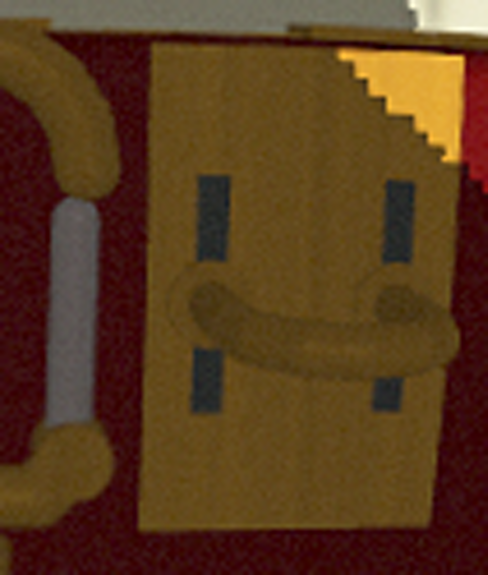

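Emit:
send_rows:
  deltas:
    - {"claw": 255,"xyz": [0.07,-0.05,0],"yaw": 0}
    - {"claw": 255,"xyz": [0.04,-0.03,0],"yaw": 0}
    - {"claw": 255,"xyz": [0.02,0,0],"yaw": 0}
    - {"claw": 255,"xyz": [0,0,0],"yaw": 0}
    - {"claw": 255,"xyz": [0,0,0],"yaw": 0}

```text
time: 8.6
tool_pos: [0.5325, 0.2769, 0.1134]
orientation: [-8.8, 89.2, -100.8]
ft_force: [0.5, -0.2, -0.7]
gripper_width: 0.0183
```

```bash
cat > q.py <<'E'
from h import *
s=arm.read_state();T=tool_T(s);L=np.array([.5839,.2427,.101])
print(s['time'],s['tool_pos'].round(4),'leg in charm',(((L-T[:3,3])@T[:3,:3])*[1000,1000,-1000]).round(1)[1:],'head',np.degrees(np.arctan2(T[1,1],T[0,1])).round(2),'F',s['ft_force'].round(2),'x',T[:3,0].round(4))
E
python3 q.py;python3 w.py w10
```

```text
8.6 [0.5325 0.2769 0.1134] leg in charm [ 52.6 -32.2] head -2.01 F [ 0.51 -0.24 -0.72] x [-0.0025 -0.0129 -0.9999]
8.6 [0.5325 0.2769 0.1134] yhead -2.01 [ 0.51 -0.24 -0.72] 0.0183 x [-0.0025 -0.0129 -0.9999]
```

View pics/w10.png

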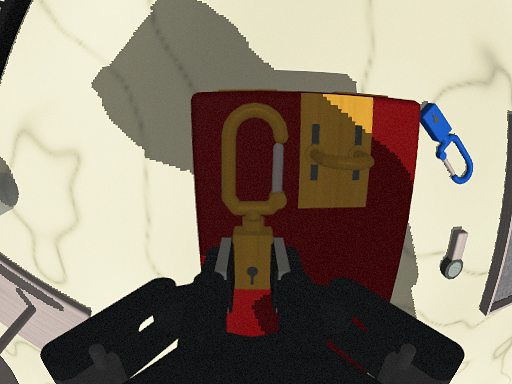

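Emit:
send_rows:
  deltas:
    - {"claw": 255,"xyz": [0.04,0,0],"yaw": 0}
    - {"claw": 255,"xyz": [0.02,0,0],"yaw": 0}

```text
time: 8.9
tool_pos: [0.5327, 0.2768, 0.1072]
orientation: [-7.2, 89.3, -99.2]
ft_force: [1.0, 0.1, -1.6]
gripper_width: 0.0178
```

```bash
python3 q.py
```

```text
8.9 [0.5327 0.2768 0.1072] leg in charm [ 52.4 -32.2] head -2.02 F [ 0.99  0.07 -1.63] x [-0.0021 -0.0127 -0.9999]
```

Emit:
send_rows:
  deltas:
    - {"claw": 255,"xyz": [0,-0.01,0.06],"yaw": 0}
    - {"claw": 255,"xyz": [0,-0.01,0.05],"yaw": 0}
    - {"claw": 255,"xyz": [0,0,0.0],"yaw": 0}

```text
time: 9.28
tool_pos: [0.5301, 0.2647, 0.1071]
orientation: [-8.7, 89.2, -100.8]
ft_force: [-0.3, 0.4, -1.9]
gripper_width: 0.0182
```

```bash
python3 q.py
```

```text
9.275 [0.5301 0.2647 0.1071] leg in charm [ 54.6 -20. ] head -2.04 F [-0.27  0.39 -1.92] x [-0.0025 -0.0132 -0.9999]
```

Emit:
send_rows:
  deltas:
    - {"claw": 255,"xyz": [0,0.05,0.0],"yaw": 0}
    - {"claw": 255,"xyz": [0,0,0.02],"yaw": 0}

```text
time: 9.52
tool_pos: [0.5356, 0.2626, 0.1073]
orientation: [-7.1, 89.3, -99.1]
ft_force: [-0.4, -0.1, -1.1]
gripper_width: 0.018
```

```bash
python3 q.py; python3 w.py w11
```

```text
9.525 [0.5356 0.2626 0.1073] leg in charm [ 49.  -18.1] head -2.04 F [-0.39 -0.05 -1.12] x [-0.0021 -0.0128 -0.9999]
9.525 [0.5356 0.2626 0.1073] yhead -2.04 [-0.39 -0.05 -1.12] 0.018 x [-0.0021 -0.0128 -0.9999]
```

View pics/w11.png

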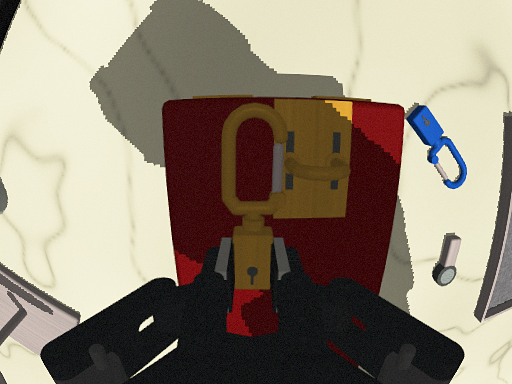

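Emit:
send_rows:
  deltas:
    - {"claw": 255,"xyz": [0,0,0.03],"yaw": 0}
    - {"claw": 255,"xyz": [0,0,0.03],"yaw": 0}

```text
time: 9.82
tool_pos: [0.5349, 0.2565, 0.1074]
orientation: [-8.3, 89.3, -100.3]
ft_force: [1.1, 1.4, -2.2]
gripper_width: 0.0184
```

```bash
python3 q.py
```

```text
9.825 [0.5349 0.2565 0.1074] leg in charm [ 49.4 -12. ] head -2.0 F [ 1.14  1.43 -2.19] x [-0.0023 -0.0124 -0.9999]
```

Gate contact felt (~1.4 N in +y). Continue in.

Emit:
send_rows:
  deltas:
    - {"claw": 255,"xyz": [0,0,0.03],"yaw": 0}
    - {"claw": 255,"xyz": [0,0,0.02],"yaw": 0}

```text
time: 10.07
tool_pos: [0.5349, 0.2515, 0.1076]
orientation: [-6.6, 89.3, -98.6]
ft_force: [0.6, 2.8, -1.0]
gripper_width: 0.0181
```

```bash
python3 q.py; python3 w.py w12
```

```text
10.075 [0.5349 0.2515 0.1076] leg in charm [49.3 -7. ] head -1.99 F [ 0.57  2.82 -0.99] x [-0.0018 -0.0118 -0.9999]
10.075 [0.5349 0.2515 0.1076] yhead -1.99 [ 0.57  2.82 -0.99] 0.0181 x [-0.0018 -0.0118 -0.9999]
```

View pics/w12.png

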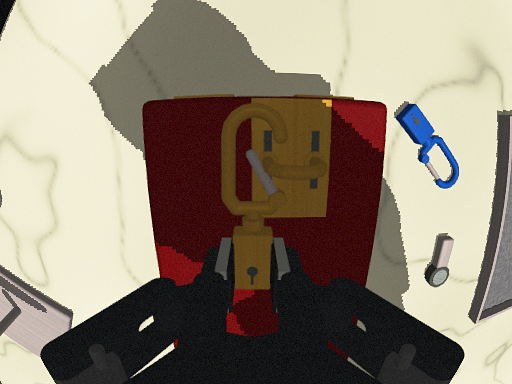

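Emit:
send_rows:
  deltas:
    - {"claw": 255,"xyz": [0,-0.025,0.015],"yaw": 0}
    - {"claw": 255,"xyz": [0,0,0.015],"yaw": 0}

```text
time: 10.38
tool_pos: [0.5318, 0.2482, 0.1076]
orientation: [-8.7, 89.3, -100.7]
ft_force: [-0.8, 1.6, -0.3]
gripper_width: 0.0182
```

```bash
python3 q.py; python3 w.py w13; python3 - <<'E'
from h import *
import pickle
s,im=pickle.load(open('pics/w13.pkl','rb'))
save('w13z',cv2.resize(im[90:220,205:345],None,fx=4.5,fy=4.5,interpolation=cv2.INTER_CUBIC))
E
```

```text
10.375 [0.5318 0.2482 0.1076] leg in charm [52.3 -3.6] head -1.99 F [-0.79  1.62 -0.31] x [-0.0023 -0.0121 -0.9999]
10.375 [0.5318 0.2482 0.1076] yhead -1.99 [-0.79  1.62 -0.31] 0.0182 x [-0.0023 -0.0121 -0.9999]
```

View pics/w13z.png

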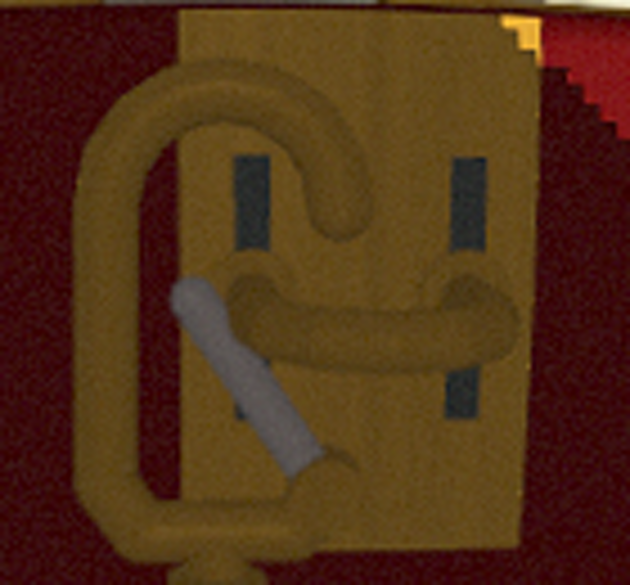

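Emit:
send_rows:
  deltas:
    - {"claw": 255,"xyz": [0,-0.04,0.005],"yaw": 0}
    - {"claw": 255,"xyz": [0,-0.04,0.005],"yaw": 0}

```text
time: 10.68
tool_pos: [0.5236, 0.2471, 0.1076]
orientation: [-8.2, 89.3, -100.2]
ft_force: [-0.5, 0.8, -1.2]
gripper_width: 0.0181
```

```bash
python3 q.py
```

```text
10.675 [0.5236 0.2471 0.1076] leg in charm [60.5 -2.2] head -2.02 F [-0.53  0.82 -1.22] x [-0.0022 -0.0123 -0.9999]
```

Emit:
send_rows:
  deltas:
    - {"claw": 255,"xyz": [0,-0.03,0.005],"yaw": 0}
    - {"claw": 255,"xyz": [0,-0.02,0.01],"yaw": 0}

```text
time: 10.92
tool_pos: [0.518, 0.2454, 0.1076]
orientation: [-8.1, 89.3, -100.1]
ft_force: [0.5, -0.4, -0.7]
gripper_width: 0.0184
```

```bash
python3 q.py; python3 w.py w14; python3 - <<'E'
from h import *
import pickle
s,im=pickle.load(open('pics/w14.pkl','rb'))
save('w14z',cv2.resize(im[90:220,205:345],None,fx=4.5,fy=4.5,interpolation=cv2.INTER_CUBIC))
E
```

```text
10.925 [0.518  0.2454 0.1076] leg in charm [66.  -0.3] head -2.02 F [ 0.47 -0.45 -0.69] x [-0.0023 -0.0129 -0.9999]
10.925 [0.518  0.2454 0.1076] yhead -2.02 [ 0.47 -0.45 -0.69] 0.0184 x [-0.0023 -0.0129 -0.9999]
```

View pics/w14z.png

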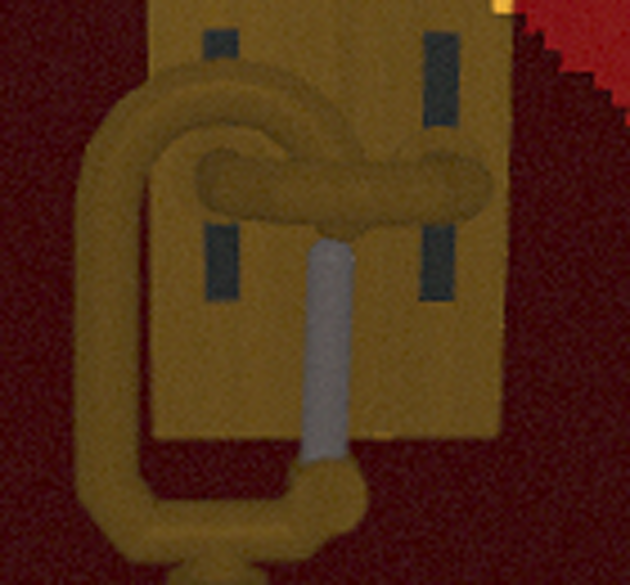

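Emit:
send_rows:
  deltas:
    - {"claw": 255,"xyz": [0,-0.015,0],"yaw": 0}

```text
time: 11.1
tool_pos: [0.5163, 0.2451, 0.1076]
orientation: [-8.3, 89.2, -100.3]
ft_force: [-0.0, 0.0, -1.1]
gripper_width: 0.0184
```

Emit:
send_rows:
  deltas:
    - {"claw": 255,"xyz": [0,-0.01,0],"yaw": 0}

```text
time: 11.22
tool_pos: [0.5153, 0.2451, 0.1076]
orientation: [-8.0, 89.2, -100.1]
ft_force: [-0.5, -0.3, -2.6]
gripper_width: 0.0181
```

```bash
python3 q.py
```

```text
11.225 [0.5153 0.2451 0.1076] leg in charm [68.7  0.1] head -2.04 F [-0.53 -0.31 -2.57] x [-0.0023 -0.0131 -0.9999]
```

Emit:
send_rows:
  deltas:
    - {"claw": 255,"xyz": [0,-0.005,0],"yaw": 0}

```text
time: 11.35
tool_pos: [0.515, 0.2451, 0.1076]
orientation: [-6.4, 89.2, -98.5]
ft_force: [2.8, -0.4, -1.6]
gripper_width: 0.0181
```

Emit:
send_rows:
  deltas:
    - {"claw": 255,"xyz": [0,-0.005,0],"yaw": 0}

```text
time: 11.48
tool_pos: [0.5149, 0.2452, 0.1077]
orientation: [-3.1, 89.3, -95.2]
ft_force: [4.0, -0.5, -2.8]
gripper_width: 0.0183
```

```bash
python3 q.py
```

```text
11.475 [0.5149 0.2452 0.1077] leg in charm [69.   0.1] head -2.05 F [ 4.   -0.51 -2.8 ] x [-0.0012 -0.0128 -0.9999]
```

Emit:
send_rows:
  deltas:
    - {"claw": 255,"xyz": [0,-0.008,0],"yaw": 0}

```text
time: 11.6
tool_pos: [0.5148, 0.2452, 0.1079]
orientation: [2.4, 89.3, -89.7]
ft_force: [6.8, 0.4, -2.9]
gripper_width: 0.0181
```

Emit:
send_rows:
  deltas:
    - {"claw": 255,"xyz": [0,-0.009,0],"yaw": 0}

```text
time: 11.72
tool_pos: [0.5148, 0.2452, 0.1081]
orientation: [9.7, 89.3, -82.4]
ft_force: [8.9, -0.4, -3.7]
gripper_width: 0.0179
```

```bash
python3 q.py
```

```text
11.725 [0.5148 0.2452 0.1081] leg in charm [69.2  0.2] head -2.1 F [ 8.86 -0.43 -3.75] x [ 0.0016 -0.012  -0.9999]
```

Emit:
send_rows:
  deltas:
    - {"claw": 255,"xyz": [0,-0.008,0],"yaw": 0}
    - {"claw": 255,"xyz": [0,-0.007,0],"yaw": 0}

```text
time: 11.98
tool_pos: [0.5148, 0.2452, 0.1083]
orientation: [23.3, 89.3, -68.9]
ft_force: [6.5, 0.6, -3.9]
gripper_width: 0.0182
```

Emit:
send_rows:
  deltas:
    - {"claw": 255,"xyz": [0,-0.007,0],"yaw": 0}
    - {"claw": 255,"xyz": [0,-0.007,0],"yaw": 0}

```text
time: 12.22
tool_pos: [0.5147, 0.2452, 0.1084]
orientation: [34.9, 89.3, -57.3]
ft_force: [7.4, -0.7, -5.1]
gripper_width: 0.0178
```

```bash
python3 q.py
```

```text
12.225 [0.5147 0.2452 0.1084] leg in charm [69.2  0.2] head -2.16 F [ 7.44 -0.73 -5.07] x [ 0.0066 -0.0103 -0.9999]
```

Emit:
send_rows:
  deltas:
    - {"claw": 255,"xyz": [0,0.01,0],"yaw": 0}
    - {"claw": 255,"xyz": [0,0.02,0],"yaw": 0}
    - {"claw": 255,"xyz": [0.015,0,0],"yaw": 0}

```text
time: 12.6
tool_pos: [0.5174, 0.2451, 0.1068]
orientation: [30.4, 89.3, -61.8]
ft_force: [0.3, 0.0, -1.6]
gripper_width: 0.0186
```

```bash
python3 q.py
```

```text
12.6 [0.5174 0.2451 0.1068] leg in charm [66.5  0.2] head -2.16 F [ 0.3   0.04 -1.59] x [ 0.0057 -0.0106 -0.9999]
```

Emit:
send_rows:
  deltas:
    - {"claw": 255,"xyz": [0.01,0,0],"yaw": 0}

```text
time: 12.72
tool_pos: [0.5172, 0.2451, 0.1056]
orientation: [28.4, 89.3, -63.7]
ft_force: [-1.2, -1.1, 1.3]
gripper_width: 0.0179
```

Emit:
send_rows:
  deltas:
    - {"claw": 255,"xyz": [0.006,0,0],"yaw": 0}

```text
time: 12.85
tool_pos: [0.5173, 0.2451, 0.1054]
orientation: [29.5, 89.3, -62.7]
ft_force: [-4.1, -2.7, 17.8]
gripper_width: 0.0183
```

```bash
python3 q.py; python3 w.py w15; python3 - <<'E'
from h import *
import pickle
s,im=pickle.load(open('pics/w15.pkl','rb'))
save('w15z',cv2.resize(im[90:310,200:345],None,fx=2.7,fy=2.7,interpolation=cv2.INTER_CUBIC))
E
```

```text
12.85 [0.5173 0.2451 0.1054] leg in charm [66.6  0.1] head -2.16 F [-4.09 -2.73 17.75] x [ 0.0055 -0.0107 -0.9999]
12.85 [0.5173 0.2451 0.1054] yhead -2.16 [-4.09 -2.73 17.75] 0.0183 x [ 0.0055 -0.0107 -0.9999]
```

View pics/w15z.png

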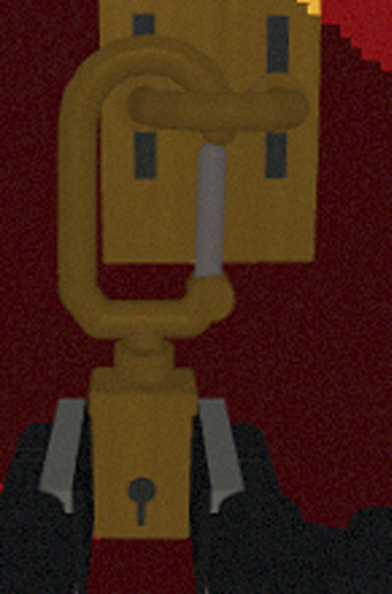

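Emit:
send_rows:
  deltas:
    - {"claw": 255,"xyz": [-0.006,0,0],"yaw": 0}
    - {"claw": 120,"xyz": [0,0,0],"yaw": 0}
    - {"claw": 120,"xyz": [0,0,0],"yaw": 0}
    - {"claw": 120,"xyz": [0,0,0],"yaw": 0}
    - {"claw": 120,"xyz": [0,0,0],"yaw": 0}
    - {"claw": 120,"xyz": [0,0,0],"yaw": 0}

```text
time: 13.65
tool_pos: [0.5172, 0.2452, 0.106]
orientation: [30.1, 89.3, -62.0]
ft_force: [0.4, 0.3, 0.3]
gripper_width: 0.0455
```

```bash
python3 w.py w16
```

```text
13.65 [0.5172 0.2452 0.106 ] yhead -2.14 [0.4  0.27 0.31] 0.0455 x [ 0.0056 -0.0106 -0.9999]
```

View pics/w16.png

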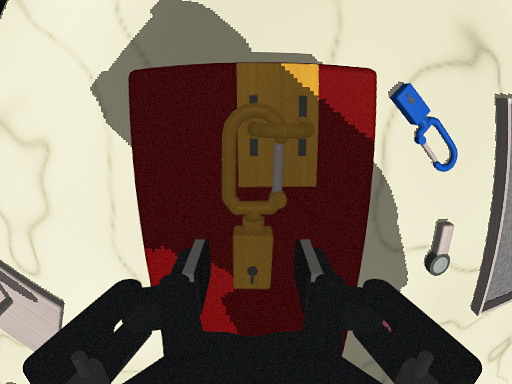

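Emit:
send_rows:
  deltas:
    - {"claw": 120,"xyz": [-0.2,0,0],"yaw": 0}
    - {"claw": 120,"xyz": [-0.4,0,0],"yaw": 0}
    - {"claw": 120,"xyz": [-0.3,-0.1,0],"yaw": 0}
    - {"claw": 120,"xyz": [0,0,0],"yaw": 0}

```text
time: 14.2
tool_pos: [0.5062, 0.2465, 0.1981]
orientation: [24.2, 89.3, -67.9]
ft_force: [1.2, 0.0, 0.2]
gripper_width: 0.0451
```

```bash
python3 w.py w17;python3 - <<'E'
from h import *
import pickle
s,im=pickle.load(open('pics/w17.pkl','rb'));
save('w17z',cv2.resize(im[60:260,180:360],None,fx=3,fy=3,interpolation=cv2.INTER_CUBIC))
save('top1',camera('top'));sc=camera('scene');save('sc1',cv2.resize(sc[100:310,140:340],None,fx=2.8,fy=2.8,interpolation=cv2.INTER_CUBIC))
E
```

```text
14.2 [0.5062 0.2465 0.1981] yhead -2.14 [1.21 0.01 0.21] 0.0451 x [ 0.0045 -0.011  -0.9999]
```

View pics/w17z.png

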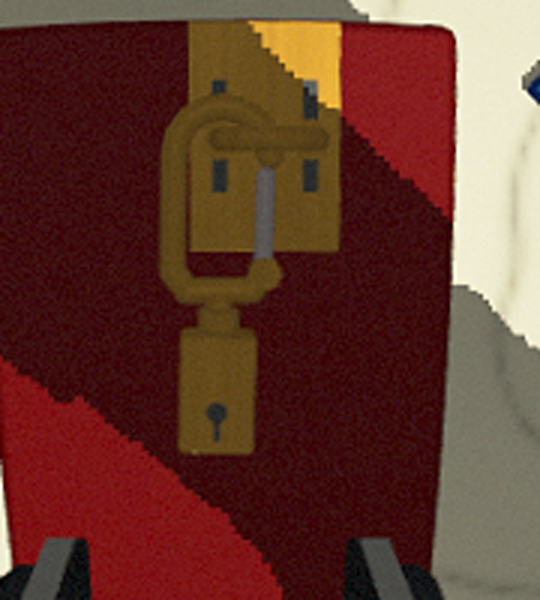

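View pics/sc1.png

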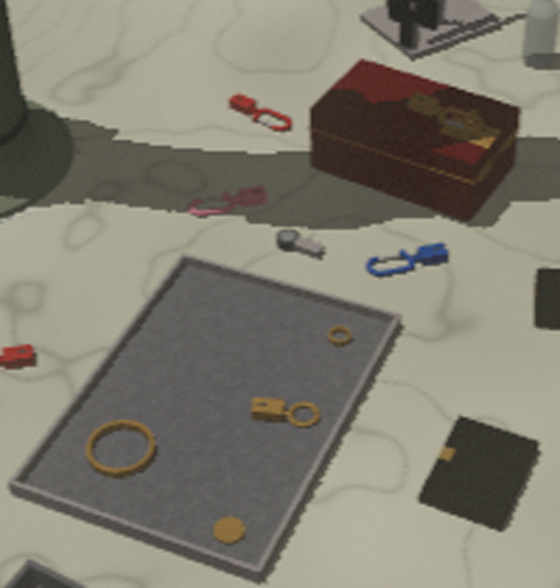

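The close-up shows the leg inside the bow, the gate straight and shut, and the charm flat. The other pieces are where they were.

```bash
python3 -c "
from station import job
print(job.sign_off())"
```

```text
the job is handed in; nothing more can be done
None
```

The brass snap-hook charm is clipped round the eye's left leg and left lying released on the lid. I handed the job in at about 14 s of the 64 s; sign-off gives no verdict.

- **Clipping on:** I picked the charm off the tray and found the leg in the wrist images, close to the middle of its slot. From the left, I pressed the gate against it to about 8 mm inside the mouth. The force on the tool reached about 3 N, and the gate looked about 0.6 rad open in the picture.
- **Tug:** Drawing the charm back let the gate snap shut. I then tugged at roughly 6.5–9 N for about 0.6 s, with the leg 69 mm along the charm, which is where it should seat. The wrist readings carry about 1 N of noise.
- **Setting down:** As I lowered the charm, the wrist force rose to about 18 N against the lid for one step. That was a press on the lid, not a pull on the eye. I then eased off and opened the fingers.
- **Last checks:** The close-up shows the leg inside the bow, the gate shut, the block flat and the fingers clear. By eye, the pieces visible in the final scene picture look unmoved; I did not measure this, and the crop left out the ring box.
- **Disagreement:** The hook's outer tip measured about 10 mm ahead of the seat point, where the text says 6.5 mm. The leg still seated at 69 mm as described.

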